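Crack the stuck drying-pot lid and hold it ajar

ROBOT

A 7-joint arm with a two-finger parallel gripper is mounted at the origin on the work surface. World frame = base frame: x ahead of the robot, y to its left, z up, the work surface at z = 0. Lengths are in mm, angles in degrees, forces in N, time in s.
With the tool pointing down it reaches from about 400 to 850 mm from the base axis. Payload 4.4 kg.
Tool frame: the origin (TCP) lies on the centre line of the jaws, within the pads' length; the fingertips stand 11 mm ahead of it and the grasp point (between the pads) lies 8 mm behind it; z points along the fingers, y is the direction in which the jaws open and shut (so a half turn about z gives the same grasp; the last joint's range is limited). The gripper opens to 94 mm and grips with 3 to 60 N. Pads are 16 mm wide; open, the fingers measure 119 mm over their backs; the gripper's body (75 mm by 177 mm) begins 78 mm behind the grasp point.
Start: joints at [-68.514, 36.005, 2.206, 86.941, -1.547, 57.084, -1.146], TCP at [277.31, 587.892, 216.478] pointing down, gripper open.
Joint ranges: [-175.42, 175.42], [-21.48, 121.26], [-71.46, 75.88], [10.55, 141.38], [-63.04, 243.04], [13.31, 113.54], [-168.57, 168.57]. Speed limits (degrees/s): [147.25, 147.25, 180, 180, 180, 180, 180].

INTERFACE

Orientations are given as a 3x3 rotation matrix whose columns are the frame's x, y, z axes.
In Python, from plant import ctrl, snapshot, calibration gives the robot as it stands.
- The arm moves only by the shell command python3 -m pendant 'ROWS'. ROWS is JSON, a list of rows, each an object with "offset": the shift along the tool's x, y, z in cm, a list of three; "rot": the turn, a rotation vector about the tool's x, y, z in rad, a list of three; "hand": the gripper command: -1 is fully open, 1 is shut, values between are in proportion. A call has 1 to 12 rows; each row shifts and turns the commanded pose from where the row before left it, along the tool's axes as they then stand; what a row does not reach is not made up. A row lasts 1/8 s, in which the tool goes at most 62.5 mm and 10.7 degrees, less where a joint would pass 70% of its speed; a pose out of reach is approached as far as the arm can. A call is refused whole if a number of a shift passes 6.25 or a number of a turn 0.188, either way. A call with a gripper value outside its range is refused whole. The fingers move at their own pace and stop on an object; the grip force is fixed at half the most. Time passes only in rows, so rows that do not move let the fingers close. It gives the time, the measured TCP pose, the force and the opening at its end, in the units of the state.
- ctrl.read_state(): the state, without advancing time (a new reading comes with each control period).
- snapshot(name): name is "scene" or "side" or "wrist"; returns the picture (480x640x3 uint8, blue, green, red); there is no depth.
- calibration(name): a dict with "intrinsics" (3x3 intrinsics, pixels), "k1" (the pictures are not rectified: a ray, as slopes to the right and down, at radius r is drawn at 1 + k1 r^2 times it, then the intrinsics apply), "origin" and "rotation" of the camera in the world; the wrist camera has in their place "mount" (4x4, takes a point from camera to tool coordinates, whose origin is the TCP and whose axes are the flange's). Camera axes: x right, y down, z forward; pixel columns grow to the right and rows downward; lengths in mm; the calibration is good to about 2 mm. A picture is of the moment at which its call begins: read the wrist's pose just before it. calibration takes no time and is no camera call.
- ctrl.job_done(): hands the job in, once; it reports no verdict.
The state is a dict: "time": time; "q": joint angles; "joint_vel": joint speeds; "effort": joint torques, N m; "eef_pos": TCP position; "orientation": TCP orientation; "wrist_force": force on the tool from outside, world axes, zero at the start; "wrist_torque": the same for the moment, N m; "gripper_width": finger opening in mm.
Only numpy, scipy, OpenCV 4.12 (cv2) and the standard library are available. Lean on these libraries where they do the work, as an engineer would, in place of code of your own. Each camera call takes 0.05 s, during which the arm holds its last target.

TASK

The lid of the round drying pot is stuck in its rubber seal, under the steel doming block that weighs it down: first lift the block off and, without dropping it, set it hollows-up wholly on the round cork mat and let go of it. Then pull the lid up by its bow handle until the seal lets go, without letting it fly up, and finish while still holding the handle, with the lid level over the pot, about 30 mm clear of the rim and touching it nowhere. Leave the other things on the bench where they are.

Things in the scene. Friction and masses are not known exactly. Their poses are not given: they have to be found in the camera images.
- drypot: Round aluminium drying pot screwed to the bench: 148 mm across, rim 70 mm above the bench. Origin: centre of its underside, on the bench; z up. It stands left or right on the bench, the cork mat on the other side.
- rim (a point): Centre of the pot's mouth at rim height, 70 mm above the bench.
- lid_under (a point): Centre of the lid's flat underside, level with the pot's rim when shut. z up, y along the handle bar, x roughly away from the robot.
- lid: The lid, a loose aluminium disc 160 mm across, 10 mm thick, about 0.35 kg, its plug reaching 23 mm down into the pot (origin as above). Four springy rubber noses grip a bead on the plug: pulled straight up by the handle it stays put until about 16 N in all (weight included), gives way within a few mm, is clear of the seal after 17 mm of rise, and then only its weight (3.5 N) is left.
- handle_grip (a point): Centre of the bar of the dark steel bow handle that stands in the middle of the lid. The bar is round, 12 mm thick, level along the lid's y, with 60 mm clear between its two legs; its centre is 36 mm above the lid's top (46 mm above its underside). Pinch it across, the fingers in front of and behind it, once the block is gone.
- block_center (a point): Centre of the steel doming block: a 44 mm cube, about 0.55 kg, round hollows in its top, standing on the lid at the start (bottom 80 mm above the bench), 48 mm from the lid's centre towards its +x. z up, x and y along its sides, roughly along the lid's. The handle bar is only 20 mm from its near face: grasp it by the two faces that look along its y.
- block: The same block; origin: centre of its underside.
- mat_top (a point): Centre of the top of the round cork mat, 130 mm across, 8 mm thick, fixed to the bench.
- crucible: White ceramic crucible, 58 mm across, 34 mm high, on the bench between pot and mat, far end. Origin: its underside. Leave alone.
- file: Hand file with wooden handle, 210 mm long, 18 mm high, lying roughly along x between pot and mat. Origin: on the bench under it, 110 mm from its handle end. Leave alone.
- pliers: Pliers with black handles, 150 mm long, 12 mm high, lying on the left near the robot. Leave alone.
- jar: Amber glass jar with a steel cap, 60 mm across, 75 mm high, at the left edge. Leave alone.

How it is judged (in metres and radians):
On the way, in this order (a step that is already met when the one before it is completed fails the run):
1. the doming block stands on the cork mat, let go and at rest, while the lid is still shut (horizontal distance between block_center and mat_top below 0.036 m and z of block_center in the frame of mat_top between 0.016 and 0.028 m and angle between block's own z axis and vertical below 0.15 rad and contact force between block and the fingers below 0.05 N and linear speed of block below 0.02 m/s and z of lid_under in the frame of rim below 0.004 m), for 0.2 s.
2. the seal has let go: the lid is up off the pot, held by its handle (z of lid_under in the frame of rim above 0.018 m and (contact force between the fingers and lid_c1 above 0.5 N or contact force between the fingers and lid_c2 above 0.5 N or contact force between the fingers and lid_c3 above 0.5 N)), for 0.1 s.
At the end, for the whole second after the job is handed in: Fingers on the bow handle hold the lid at rest, 18 to 46 mm above the rim, within 35 mm of centre and 0.3 rad of level, not touching the pot; the block stands hollows-up, at rest and let go on the cork mat, its centre within 36 mm of the mat's (all of step 2 and horizontal distance between block_center and mat_top below 0.036 m and z of block_center in the frame of mat_top between 0.016 and 0.028 m and angle between block's own z axis and vertical below 0.15 rad and contact force between block and the fingers below 0.05 N and z of lid_under in the frame of rim below 0.046 m and horizontal distance between lid_under and rim below 0.035 m and angle between lid_under's own z axis and vertical below 0.3 rad and contact force between lid and drypot below 0.05 N and linear speed of block below 0.02 m/s and linear speed of lid below 0.03 m/s); the arm keeps its last pose, push and grip.
It fails at once if the lid flies up (underside more than 80 mm above the rim) (z of lid_under in the frame of rim above 0.08 m).
It fails at once if the block is dropped (falls freely, faster than 0.5 m/s) (contact force between block and anything else below 0.01 N and linear speed of block above 0.5 m/s and height (world z) of block_center below 0.4 m).
It fails at once if another thing on the bench is shifted by more than 30 mm (distance of any of crucible, file, pliers, jar from where it was at the start of the episode above 0.03 m).
It also fails if it takes over 58 s, if anything falls off the work surface, if the arm or the gripper's body presses on something with over 40 N, if the wrist force passes 120 N, or if a joint passes its speed limit or range.

## Working session

There is one attempt and no reset: what is moved stays moved. The work goes in short steps, Python scripts to look and compute and a shell command to move; the robot and the scene stay as the last step left them, time stands still between calls to the robot, and variables do not carry over. Pictures are saved under pics/ and viewed, and the job is handed in when it is done.

```bash
ls; mkdir -p pics; python3 - <<'E'
from plant import ctrl, snapshot, calibration
import cv2
s=ctrl.read_state(); print(s)
for n in ["scene","side","wrist"]:
    cv2.imwrite(f"pics/{n}0.png",snapshot(n)); print(n,calibration(n))
E
```

```text
pics
{'time': 0.0, 'q': array([-68.51510108,  36.05723408,   2.20332077,  86.99715784,
        -1.5484227 ,  57.08275399,  -1.14701842]), 'joint_vel': array([ 0.04955781,  0.04914512, -0.0163619 , -0.01475306,  0.00054137,
       -0.03202823, -0.03324913]), 'effort': array([ 9.62003251e-04, -5.49726963e+01,  1.14341855e+00, -1.86627871e+01,
       -5.24196716e-02,  2.38875736e-02,  1.43388033e-04]), 'eef_pos': array([277.0156815 , 587.29151046, 215.56689917]), 'orientation': array([[-9.04399421e-01,  4.26686141e-01, -7.90825075e-04],
       [ 4.26686873e-01,  9.04397822e-01, -1.70057550e-03],
       [-1.03915204e-05, -1.87543417e-03, -9.99998241e-01]]), 'wrist_force': array([ 1.11936311, -0.76306456,  0.39919715]), 'wrist_torque': array([ 0.0161654 ,  0.02198984, -0.00844959]), 'gripper_width': 93.93557069664664}
scene {'intrinsics': array([[580.56918105,   0.        , 324.98487843],
       [  0.        , 580.56918105, 235.69476285],
       [  0.        ,   0.        ,   1.        ]]), 'k1': -0.13398705578891235, 'origin': array([1300.40269844,  496.31450672, 1160.12683269]), 'rotati
[... 430 characters left out ...]
rray([[ 0.88428321, -0.24871386,  0.39520199],
       [-0.4669189 , -0.46105007,  0.75459895],
       [-0.00547132, -0.85180646, -0.52382804]])}
wrist {'intrinsics': array([[350.50101225,   0.        , 319.8777803 ],
       [  0.        , 350.50101225, 239.7220738 ],
       [  0.        ,   0.        ,   1.        ]]), 'k1': -0.045166209871375707, 'mount': array([[ 3.29209373e-05, -9.64528168e-01, -2.63979945e-01,
         7.70634957e+01],
       [ 9.99999944e-01,  1.19386661e-04, -3.11504202e-04,
         4.19585660e-03],
       [ 3.31970262e-04, -2.63979920e-01,  9.64528119e-01,
        -1.68785511e+02],
       [ 0.00000000e+00,  0.00000000e+00,  0.00000000e+00,
         1.00000000e+00]])}
```

View pics/scene0.png

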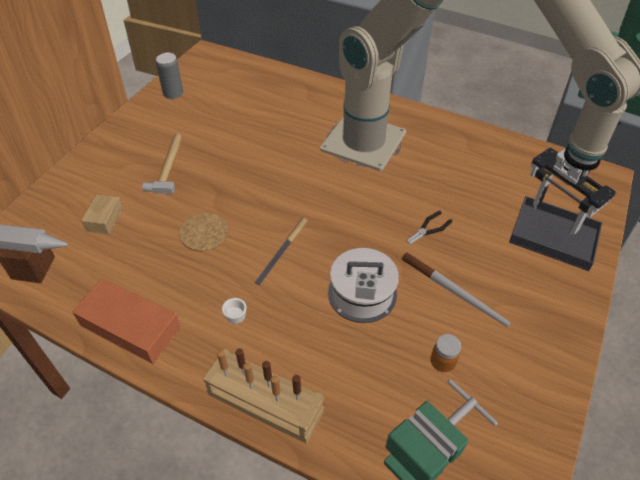

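View pics/side0.png

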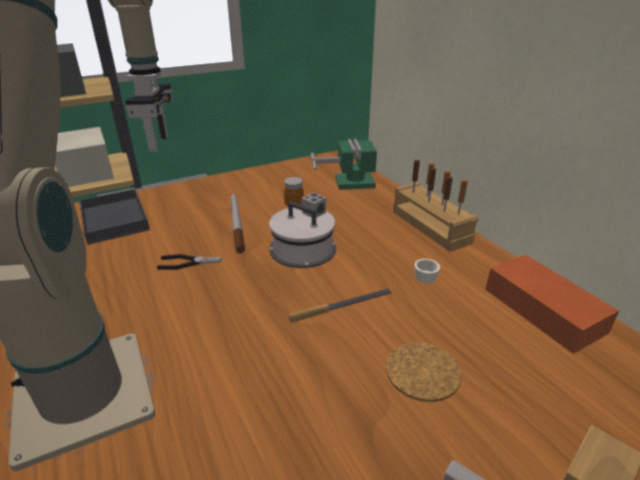

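View pics/wrist0.png

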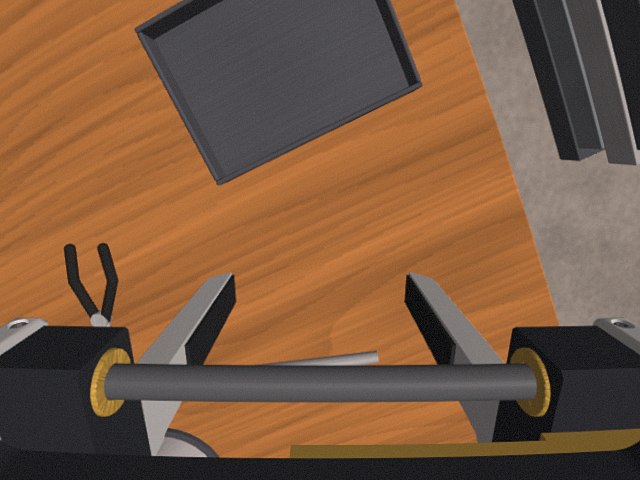

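Scene view: the pot is at about (364,280) with the block at (367,282), and the mat is at (203,231). The file is between them at (283,250), the crucible at (234,310). The side view shows the pot at (303,232) and the mat at (423,370).

```bash
cat > h.py <<'E'
import numpy as np, cv2
from plant import ctrl, snapshot, calibration
def cam(n,st=None):
    c=calibration(n); K=c["intrinsics"];k=c["k1"]
    if n=="wrist":
        M=c["mount"];R=st["orientation"]@M[:3,:3];o=st["eef_pos"]+st["orientation"]@M[:3,3]
    else: R,o=c["rotation"],c["origin"]
    return K,np.array([k,0,0,0.]),R,o
def ray(C,uv):
    K,d,R,o=C
    p=cv2.undistortPoints(np.array(uv,float).reshape(-1,1,2),K,d)[:,0]
    return o,np.c_[p,np.ones(len(p))]@R.T
def plane(C,uv,z):
    o,d=ray(C,uv); return o+d*((z-o[2])/d[:,2])[:,None]
def proj(C,P):
    K,d,R,o=C
    return cv2.projectPoints(np.array(P,float).reshape(-1,1,3),cv2.Rodrigues(R.T)[0],-R.T@o,K,d)[0][:,0]
def tri(C1,u1,C2,u2):
    A=np.zeros((3,3));b=np.zeros(3)
    for C,u in((C1,u1),(C2,u2)):
        o,d=ray(C,[u]);d=d[0]/np.linalg.norm(d[0]);Q=np.eye(3)-np.outer(d,d);A+=Q;b+=Q@o
    return np.linalg.solve(A,b)
E
python3 - <<'E'
from h import *
s=cv2.imread("pics/scene0.png");d=cv2.imread("pics/side0.png")
cv2.imwrite("pics/c1.png",cv2.resize(s[235:325,315:415],None,fx=6,fy=6,interpolation=2))
cv2.imwrite("pics/c2.png",cv2.resize(d[185:270,255:350],None,fx=6,fy=6,interpolation=2))
# mat by mask
for n,im,box in(("scene",s,(170,205,240,260)),("side",d,(375,335,470,405))):
    x0,y0,x1,y1=box;c=im[y0:y1,x0:x1];h=cv2.cvtColor(c,cv2.COLOR_BGR2HSV)
    bg=h[0,0];print(h[h.shape[0]//2,h.shape[1]//2],bg)
    m=((h[...,0]>=14)).astype(np.uint8)
    m=cv2.morphologyEx(cv2.morphologyEx(m,cv2.MORPH_OPEN,np.ones((3,3))),cv2.MORPH_CLOSE,np.ones((7,7)))
    cs=max(cv2.findContours(m,0,2)[0],key=cv2.contourArea)
    cs=cv2.convexHull(cs)
    e=cv2.fitEllipse(cs);print(n,e)
    C=cam(n);P=plane(C,cs[:,0]+[x0,y0],5)
    print("mat",cv2.minEnclosingCircle(P[:,:2].astype(np.float32)))
E
```

```text
[ 16 115 146] [ 14 146 157]
scene ((32.522891998291016, 27.139808654785156), (53.136962890625, 88.04524993896484), 123.75152587890625)
mat ((535.7940063476562, -227.53073120117188), 140.99916076660156)
[ 16 139 154] [ 14 159 146]
side ((48.531219482421875, 37.02501678466797), (60.11027908325195, 79.25535583496094), 110.30780029296875)
mat ((534.0657348632812, -229.4482879638672), 71.78875732421875)
```

View pics/c1.png

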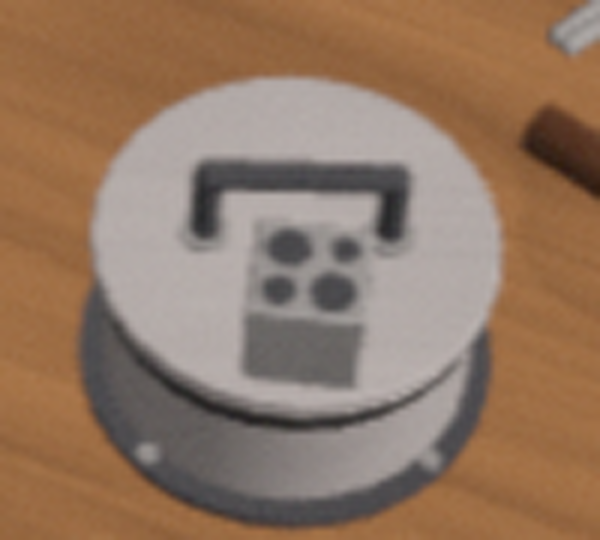

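View pics/c2.png

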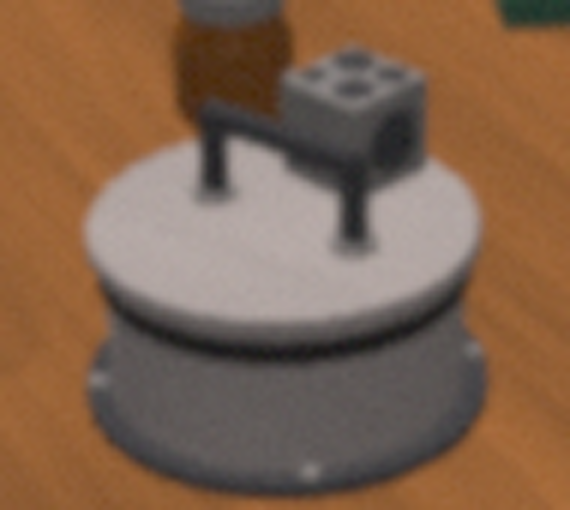

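The crops (6x) show the block's top corners at about (262,220), (372,231), (362,323) and (247,311) in the scene view. In the side view they are at (352,47), (425,80), (355,114) and (281,82). The handle bar runs left to right in the scene view.

```bash
python3 - <<'E'
from h import *
f=lambda p,o:(np.array(p)+.5)/6-.5+o
S=cam("scene");D=cam("side")
b1=f([(262,222),(371,232),(362,322),(247,311)],[315,235])
b2=f([(352,48),(424,80),(355,113),(282,82)],[255,185])
for n,C,b in(("scene",S,b1),("side",D,b2)):
    P=plane(C,b,124);print(n,P[:,:2].round(1).tolist(),P.mean(0)[:2], np.linalg.norm(np.roll(P,-1,0)-P,axis=1).round(1))
h1=f([(203,172),(403,176)],[315,235]);h2=f([(213,112),(354,160)],[255,185])
for n,C,b in(("scene",S,h1),("side",D,h2)):
    P=plane(C,b,116);print("bar",n,P[:,:2].round(1).tolist(),P.mean(0)[:2],np.linalg.norm(P[1]-P[0]))
# lid: top-edge ellipse, three hand points each at z=80 
l1=f([(91,232),(290,76),(502,240),(180,120),(420,125)],[315,235]);l2=f([(84,230),(481,220),(290,325),(150,158),(180,310),(420,295)],[255,185])
from scipy.optimize import least_squares
for n,C,b in(("scene",S,l1),("side",D,l2)):
    P=plane(C,b,80)[:,:2]; r=least_squares(lambda v:np.hypot(*(P-v).T)-80,P.mean(0));print("lid",n,r.x,r.fun.round(1))
# mat scene extremes tighter
s=cv2.imread("pics/scene0.png");cv2.imwrite("pics/c3.png",cv2.resize(s[200:265,170:240],None,fx=8,fy=8,interpolation=2))
P=proj(S,[[535,-228,8]]);print(P)
E
```

```text
scene [[558.1, 225.9], [544.1, 264.2], [583.5, 277.4], [597.8, 237.8]] [570.88676121 251.29327349] [40.8 41.5 42.1 41.4]
side [[580.3, 274.7], [592.3, 234.1], [554.0, 221.3], [540.6, 260.1]] [566.80917145 247.55306368] [42.4 40.4 41.  42.3]
bar scene [[540.8, 194.0], [508.2, 262.8]] [524.49911423 228.3970656 ] 76.17184083111215
bar side [[510.9, 263.5], [542.2, 199.6]] [526.55477521 231.54735462] 71.19340567447539
lid scene [530.06983343 231.63357479] [ 0.6  4.5 -0.8 -4.1 -1.6]
lid side [524.18034467 227.08836229] [ 0.6 -0.4  0.7 -0.4 -1.2  0.1]
[[202.77840713 229.83048596]]
```

View pics/c3.png

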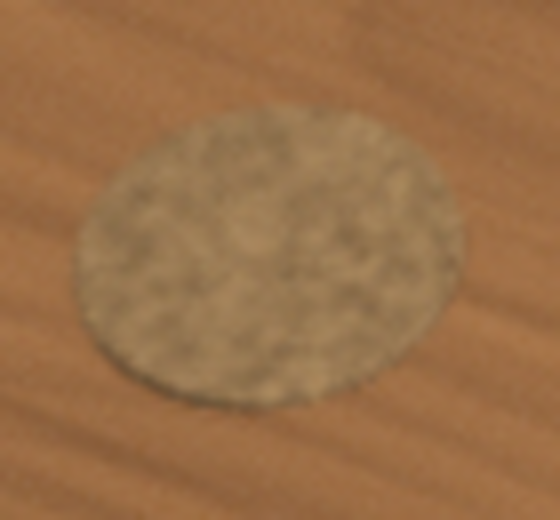

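```bash
python3 -m pendant '[{"offset":[0,0,0],"rot":[0,0,-0.153],"hand":-1},{"offset":[0,0,0],"rot":[0,0,-0.153],"hand":-1},{"offset":[0,0,0],"rot":[0,0,-0.153],"hand":-1},{"offset":[0,0,0],"rot":[0,0,-0.153],"hand":-1},{"offset":[0,0,0],"rot":[0,0,-0.152],"hand":-1},{"offset":[0,0,0],"rot":[0,0,0],"hand":-1}]'; python3 -m pendant '[{"offset":[-2.12,-5.16,0],"rot":[0,0,0],"hand":-1},{"offset":[-2.12,-5.16,0],"rot":[0,0,0],"hand":-1},{"offset":[-2.12,-5.16,0],"rot":[0,0,0],"hand":-1},{"offset":[-2.12,-5.16,0],"rot":[0,0,0],"hand":-1},{"offset":[-2.12,-5.16,0],"rot":[0,0,0],"hand":-1},{"offset":[-2.12,-5.16,0],"rot":[0,0,0],"hand":-1},{"offset":[-2.12,-5.16,0],"rot":[0,0,0],"hand":-1},{"offset":[-2.12,-5.16,0],"rot":[0,0,0],"hand":-1},{"offset":[0,0,0],"rot":[0,0,0],"hand":-1},{"offset":[0,0,0],"rot":[0,0,0],"hand":-1}]'
python3 - <<'E'
from h import *
s=ctrl.read_state();im=snapshot("wrist");cv2.imwrite("pics/w1.png",im)
print(s["eef_pos"],s["orientation"].round(4),s["wrist_force"],s["q"].round(1))
C=cam("wrist",s)
th=np.radians(18.5);c=np.array([569,249.4])
R=np.array([[np.cos(th),-np.sin(th)],[np.sin(th),np.cos(th)]])
P=[np.r_[c+R@[a,b],124] for a,b in((-22,-22),(22,-22),(22,22),(-22,22))]
print("pred block corners",proj(C,P).round().tolist())
np.save("st1.npy",np.r_[s["eef_pos"],s["orientation"].ravel()])
E
```

```text
time: 0.9
eef_pos: [277.4, 587.6, 216.1]
orientation: [[-0.949, -0.316, -0.001], [-0.316, 0.949, -0.0], [0.001, -0.0, -1.0]]
wrist_force: [0.2, 0.3, 0.8]
gripper_width: 93.9
time: 2.15
eef_pos: [568.7, 250.8, 216.2]
orientation: [[-0.949, -0.316, -0.001], [-0.316, 0.949, 0.001], [0.001, 0.001, -1.0]]
wrist_force: [-0.4, 0.0, -1.0]
gripper_width: 94.1
[568.66895111 250.79878382 216.21912135] [[-9.488e-01 -3.158e-01 -1.000e-03]
 [-3.158e-01  9.488e-01  6.000e-04]
 [ 8.000e-04  9.000e-04 -1.000e+00]] [-0.37500282  0.01374337 -0.9940845 ] [-20.4  33.8  -9.6  91.5   6.4  55.2  76.3]
pred block corners [[289.0, 219.0], [290.0, 273.0], [346.0, 273.0], [347.0, 219.0]]
```

View pics/w1.png

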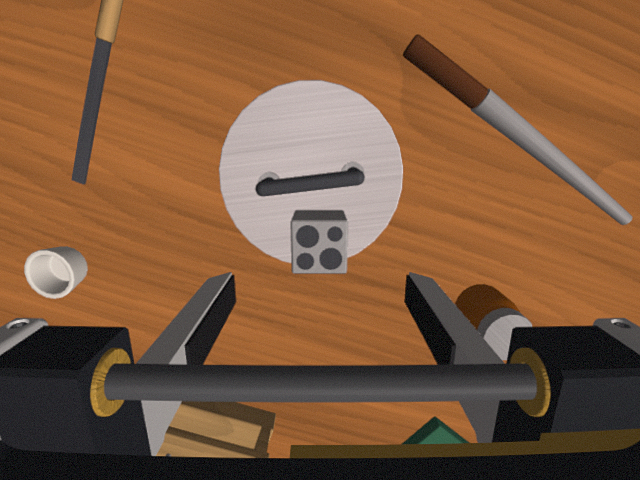

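The wrist view shows the block's top face at (292,219)-(348,273), matching the prediction to about 1-2 px. The jar is at (500,320), but it is lower than the fingertips will be. Descending.

```bash
python3 - <<'E'
from h import *
a=np.load("st1.npy");C=cam("wrist",{"eef_pos":a[:3],"orientation":a[3:].reshape(3,3)})
P=plane(C,[(264,187),(357,178)],116);print("bar",P,P.mean(0),np.degrees(np.arctan2(*(P[0]-P[1])[:2]))) 
P=plane(C,[(292,219),(346,219),(348,273),(291,273.5)],124);print("block",P.mean(0))
P=plane(C,[(311,80),(219,172),(403,172),(311,263)],80)[:,:2]
from scipy.optimize import least_squares
r=least_squares(lambda v:np.hypot(*(P-v).T)-80,P.mean(0));print("lid",r.x,r.fun)
print("jar",plane(C,[(510,330)],75))
E
python3 -m pendant '[{"offset":[0,0,3],"rot":[0,0,0],"hand":-1},{"offset":[0,0,3],"rot":[0,0,0],"hand":-1},{"offset":[0,0,2.5],"rot":[0,0,0],"hand":-1},{"offset":[0,0,1.5],"rot":[0,0,0],"hand":-1},{"offset":[0,0,1],"rot":[0,0,0],"hand":-1},{"offset":[0,0,0.8],"rot":[0,0,0],"hand":-1},{"offset":[0,0,0],"rot":[0,0,0],"hand":-1},{"offset":[0,0,0],"rot":[0,0,0],"hand":-1}]'
```

```text
bar [[539.07160134 196.09968012 116.        ]
 [510.19032657 261.34986162 116.        ]] [524.63096395 228.72477087 116.        ] 156.12468471565478
block [568.69539588 250.54229548 124.        ]
lid [523.99288538 228.1254462 ] [-1.88099874 -0.65682641 -0.65712415 -1.95661147]
jar [[604.80430179 464.47384166  75.        ]]
time: 3.2
eef_pos: [569.7, 250.5, 99.0]
orientation: [[-0.948, -0.317, 0.001], [-0.317, 0.948, 0.001], [-0.001, 0.0, -1.0]]
wrist_force: [0.4, 0.2, 0.4]
gripper_width: 94.3
```

```bash
python3 -m pendant '[{"offset":[0,0,0],"rot":[0,0,0],"hand":0},{"offset":[0,0,0],"rot":[0,0,0],"hand":0.3},{"offset":[0,0,0],"rot":[0,0,0],"hand":1},{"offset":[0,0,0],"rot":[0,0,0],"hand":1},{"offset":[0,0,0],"rot":[0,0,0],"hand":1},{"offset":[0,0,0],"rot":[0,0,0],"hand":1}]'; python3 -m pendant '[{"offset":[0,0,-0.3],"rot":[0,0,0],"hand":1},{"offset":[0,0,-0.5],"rot":[0,0,0],"hand":1},{"offset":[0,0,-1],"rot":[0,0,0],"hand":1},{"offset":[0,0,-1.5],"rot":[0,0,0],"hand":1},{"offset":[0,0,-2],"rot":[0,0,0],"hand":1},{"offset":[0,0,-2],"rot":[0,0,0],"hand":1},{"offset":[0,0,-1],"rot":[0,0,0],"hand":1},{"offset":[0,0,0],"rot":[0,0,0],"hand":1}]'
python3 - <<'E'
from h import *
s=ctrl.read_state();im=snapshot("wrist");cv2.imwrite("pics/w2.png",im);cv2.imwrite("pics/s2.png",snapshot("side"))
O=s["orientation"];print(s["eef_pos"],"to mat",O.T@(np.array([536.5,-229,s["eef_pos"][2]])-s["eef_pos"]))
E
```

```text
time: 3.95
eef_pos: [569.2, 250.3, 98.5]
orientation: [[-0.948, -0.318, -0.0], [-0.318, 0.948, 0.0], [0.0, 0.0, -1.0]]
wrist_force: [-0.6, 0.0, 0.4]
gripper_width: 43.8
time: 4.95
eef_pos: [569.7, 250.6, 182.6]
orientation: [[-0.948, -0.318, 0.002], [-0.318, 0.948, 0.001], [-0.002, 0.0, -1.0]]
wrist_force: [0.2, -0.6, -5.8]
gripper_width: 44.1
[569.73866862 250.55588988 182.56980124] to mat [ 183.80475378 -444.17818093   -0.46549052]
```

View pics/w2.png

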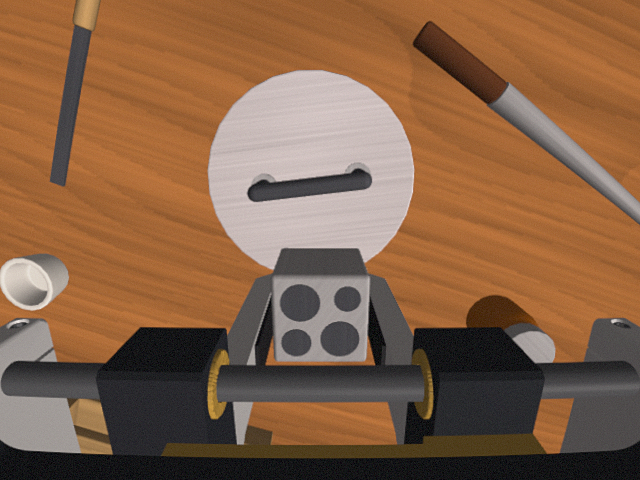

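View pics/s2.png

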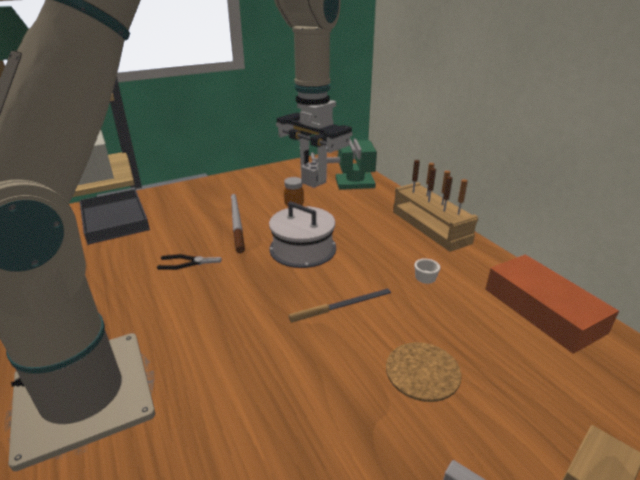

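The block is held squarely at (275-370, 250-362), and the lid is still shut. Carrying it to the mat.

```bash
python3 -m pendant '[{"offset":[0.74,-1.78,0],"rot":[0,0,0],"hand":1},{"offset":[1.47,-3.55,0],"rot":[0,0,0],"hand":1},{"offset":[1.84,-4.44,0],"rot":[0,0,0],"hand":1},{"offset":[1.84,-4.44,0],"rot":[0,0,0],"hand":1},{"offset":[1.84,-4.44,0],"rot":[0,0,0],"hand":1},{"offset":[1.84,-4.44,0],"rot":[0,0,0],"hand":1},{"offset":[1.84,-4.44,0],"rot":[0,0,0],"hand":1},{"offset":[1.84,-4.44,0],"rot":[0,0,0],"hand":1},{"offset":[1.84,-4.44,0],"rot":[0,0,0],"hand":1},{"offset":[1.84,-4.44,0],"rot":[0,0,0],"hand":1},{"offset":[0.9,-2.2,0],"rot":[0,0,0],"hand":1},{"offset":[0.55,-1.33,0],"rot":[0,0,0],"hand":1}]'; python3 -m pendant '[{"offset":[0,0,0],"rot":[0,0,0],"hand":1},{"offset":[0,0,0],"rot":[0,0,0],"hand":1}]'
python3 - <<'E'
from h import *
s=ctrl.read_state();im=snapshot("wrist");cv2.imwrite("pics/w3.png",im)
O=s["orientation"];print(s["eef_pos"],s["q"].round(1),"to mat",O.T@(np.array([536.5,-229,s["eef_pos"][2]])-s["eef_pos"]))
C=cam("wrist",s);a=np.linspace(0,6.28,9);print(proj(C,np.c_[536.5+65*np.cos(a),-229+65*np.sin(a),8+0*a]).round().tolist())
E
```

```text
time: 6.55
eef_pos: [534.0, -231.7, 180.8]
orientation: [[-0.949, -0.314, -0.002], [-0.314, 0.949, -0.0], [0.002, 0.0, -1.0]]
wrist_force: [0.4, 1.2, -4.2]
gripper_width: 43.7
time: 6.8
eef_pos: [536.0, -227.1, 181.3]
orientation: [[-0.948, -0.319, -0.0], [-0.319, 0.948, 0.001], [-0.0, 0.001, -1.0]]
wrist_force: [-0.9, 0.4, -4.9]
gripper_width: 43.7
[ 535.97910632 -227.14204555  181.34220129] [ 26.9  33.  -10.3 100.1   7.5  47.7 121.8] to mat [ 0.09969391 -1.92701306 -0.00259594]
[[298.0, 281.0], [345.0, 278.0], [378.0, 244.0], [377.0, 195.0], [339.0, 161.0], [287.0, 164.0], [255.0, 203.0], [261.0, 251.0], [298.0, 281.0]]
```

View pics/w3.png

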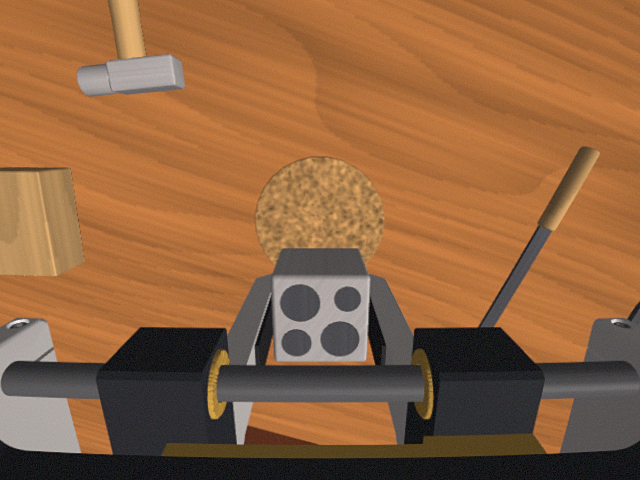

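The mat's circle spans x 256-384, and its top edge is at y 156. That puts the block within about 3 mm of the mat's centre, so I'm lowering it.

```bash
python3 -m pendant '[{"offset":[0,0,1.5],"rot":[0,0,0],"hand":1},{"offset":[0,0,2.5],"rot":[0,0,0],"hand":1},{"offset":[0,0,2.5],"rot":[0,0,0],"hand":1},{"offset":[0,0,2.5],"rot":[0,0,0],"hand":1},{"offset":[0,0,2.3],"rot":[0,0,0],"hand":1},{"offset":[0,0,1.5],"rot":[0,0,0],"hand":1},{"offset":[0,0,0.8],"rot":[0,0,0],"hand":1},{"offset":[0,0,0.5],"rot":[0,0,0],"hand":1},{"offset":[0,0,0.4],"rot":[0,0,0],"hand":1},{"offset":[0,0,0],"rot":[0,0,0],"hand":1},{"offset":[0,0,0],"rot":[0,0,0],"hand":1}]'; python3 -m pendant '[{"offset":[0,0,0.2],"rot":[0,0,0],"hand":1},{"offset":[0,0,0],"rot":[0,0,0],"hand":1},{"offset":[0,0,0],"rot":[0,0,0],"hand":1}]'
```

```text
time: 8.22
eef_pos: [536.2, -229.1, 36.9]
orientation: [[-0.948, -0.317, 0.001], [-0.317, 0.948, -0.0], [-0.001, -0.001, -1.0]]
wrist_force: [0.3, -0.3, -5.0]
gripper_width: 43.9
time: 8.6
eef_pos: [535.9, -228.9, 34.5]
orientation: [[-0.948, -0.318, 0.0], [-0.318, 0.948, 0.0], [-0.0, 0.0, -1.0]]
wrist_force: [0.2, -0.3, -5.6]
gripper_width: 43.8
```

```bash
python3 -m pendant '[{"offset":[0,0,0.3],"rot":[0,0,0],"hand":1},{"offset":[0,0,0.2],"rot":[0,0,0],"hand":1},{"offset":[0,0,0],"rot":[0,0,0],"hand":1},{"offset":[0,0,0],"rot":[0,0,0],"hand":1}]'; python3 -m pendant '[{"offset":[0,0,0.1],"rot":[0,0,0],"hand":1},{"offset":[0,0,0.1],"rot":[0,0,0],"hand":1},{"offset":[0,0,0],"rot":[0,0,0],"hand":1}]'
```

```text
time: 9.1
eef_pos: [535.9, -228.9, 29.4]
orientation: [[-0.948, -0.318, -0.0], [-0.318, 0.948, 0.0], [0.0, 0.0, -1.0]]
wrist_force: [-0.1, -0.7, -4.5]
gripper_width: 43.9
time: 9.48
eef_pos: [535.8, -228.8, 27.3]
orientation: [[-0.948, -0.318, -0.0], [-0.318, 0.948, 0.0], [0.0, 0.0, -1.0]]
wrist_force: [0.9, 0.3, -4.9]
gripper_width: 43.9
```

```bash
python3 -m pendant '[{"offset":[0,0,0.1],"rot":[0,0,0],"hand":1},{"offset":[0,0,0.05],"rot":[0,0,0],"hand":1},{"offset":[0,0,0],"rot":[0,0,0],"hand":1}]'
```

```text
time: 9.85
eef_pos: [536.0, -228.9, 26.4]
orientation: [[-0.948, -0.318, 0.0], [-0.318, 0.948, -0.0], [-0.0, -0.0, -1.0]]
wrist_force: [-1.3, -0.6, 1.8]
gripper_width: 44.1
```

The wrist force rose from -5 to +1.8 N, so the block is seated. Releasing.

```bash
python3 -m pendant '[{"offset":[0,0,0],"rot":[0,0,0],"hand":0.1},{"offset":[0,0,0],"rot":[0,0,0],"hand":-0.2},{"offset":[0,0,0],"rot":[0,0,0],"hand":-1},{"offset":[0,0,0],"rot":[0,0,0],"hand":-1},{"offset":[0,0,0],"rot":[0,0,0],"hand":-1},{"offset":[0,0,-1],"rot":[0,0,0],"hand":-1},{"offset":[0,0,-2],"rot":[0,0,0],"hand":-1},{"offset":[0,0,-4],"rot":[0,0,0],"hand":-1},{"offset":[0,0,-5],"rot":[0,0,0],"hand":-1},{"offset":[0,0,-5],"rot":[0,0,0],"hand":-1},{"offset":[0,0,0],"rot":[0,0,0],"hand":-1},{"offset":[0,0,0],"rot":[0,0,0],"hand":-1}]'
python3 - <<'E'
from h import *
s=ctrl.read_state();im=snapshot("wrist");cv2.imwrite("pics/w4.png",im)
print(s["eef_pos"],s["q"].round(1))
E
```

```text
time: 11.35
eef_pos: [535.4, -228.8, 196.0]
orientation: [[-0.948, -0.318, -0.0], [-0.318, 0.948, -0.0], [0.0, 0.0, -1.0]]
wrist_force: [-0.4, 0.9, 0.6]
gripper_width: 93.9
[ 535.38745069 -228.78197725  196.00352858] [ 27.2  32.  -10.6  99.2   7.4  49.5 121.9]
```

View pics/w4.png

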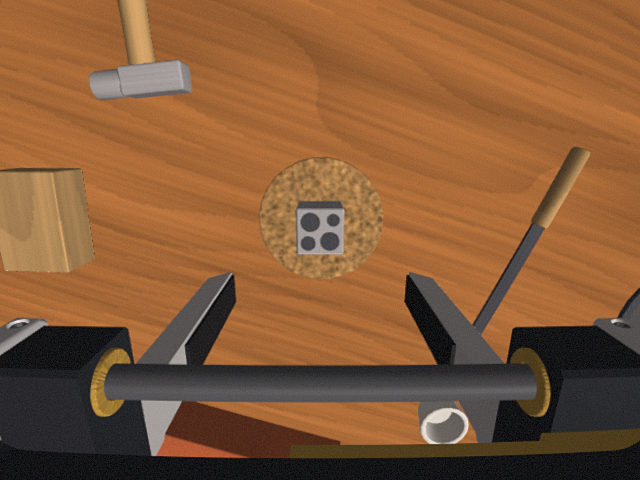

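The block stands near the centre of the mat: its face is at (297-344, 208-254) and the mat spans 260-383. Moving over the handle and turning.

```bash
python3 -m pendant '[{"offset":[-1.13,3.65,0],"rot":[0,0,0],"hand":-1},{"offset":[-1.13,3.65,0],"rot":[0,0,0],"hand":-1},{"offset":[-1.13,3.65,0],"rot":[0,0,0],"hand":-1},{"offset":[-1.13,3.65,0],"rot":[0,0,0],"hand":-1},{"offset":[-1.13,3.65,0],"rot":[0,0,0],"hand":-1},{"offset":[-1.13,3.65,0],"rot":[0,0,0],"hand":-1},{"offset":[-1.13,3.65,0],"rot":[0,0,0],"hand":-1},{"offset":[-1.13,3.65,0],"rot":[0,0,0],"hand":-1},{"offset":[-1.13,3.65,0],"rot":[0,0,0],"hand":-1},{"offset":[-1.13,3.65,0],"rot":[0,0,0],"hand":-1},{"offset":[-1.13,3.65,0],"rot":[0,0,0],"hand":-1},{"offset":[-1.13,3.65,0],"rot":[0,0,0],"hand":-1}]'; python3 -m pendant '[{"offset":[0,0,0],"rot":[0,0,0.162],"hand":-1},{"offset":[0,0,0],"rot":[0,0,0.162],"hand":-1},{"offset":[0,0,0],"rot":[0,0,0.162],"hand":-1},{"offset":[0,0,0],"rot":[0,0,0.162],"hand":-1},{"offset":[0,0,0],"rot":[0,0,0.162],"hand":-1},{"offset":[0,0,0],"rot":[0,0,0.162],"hand":-1},{"offset":[0,0,0],"rot":[0,0,0.162],"hand":-1},{"offset":[0,0,0],"rot":[0,0,0.162],"hand":-1},{"offset":[0,0,0],"rot":[0,0,0.16],"hand":-1},{"offset":[0,0,0],"rot":[0,0,0],"hand":-1},{"offset":[0,0,0],"rot":[0,0,0],"hand":-1}]'
python3 - <<'E'
from h import *
s=ctrl.read_state();im=snapshot("wrist");cv2.imwrite("pics/w5.png",im)
print(s["eef_pos"],s["q"].round(1))
np.save("st5.npy",np.r_[s["eef_pos"],s["orientation"].ravel()])
C=cam("wrist",s);print(proj(C,[[539.5,196,116],[510.1,262,116]]).round())
E
```

```text
time: 12.9
eef_pos: [524.3, 230.2, 194.2]
orientation: [[-0.948, -0.318, -0.003], [-0.318, 0.948, -0.001], [0.003, -0.0, -1.0]]
wrist_force: [-0.3, -0.1, -0.4]
gripper_width: 94.0
time: 14.28
eef_pos: [524.8, 229.3, 195.1]
orientation: [[-0.427, 0.904, -0.002], [0.904, 0.427, -0.001], [-0.0, -0.002, -1.0]]
wrist_force: [-0.6, 0.0, -0.5]
gripper_width: 93.6
[524.81840431 229.34955127 195.09003739] [-34.5  31.6  12.5 101.1  -8.7  48.3   7.2]
[[319. 297.]
 [321. 204.]]
```

View pics/w5.png

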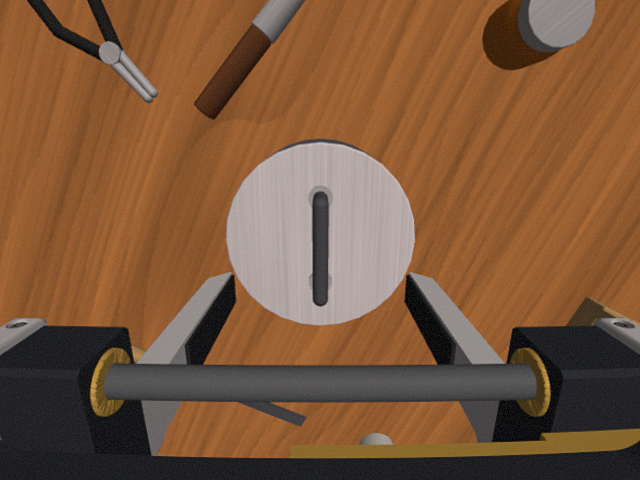

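The bar lies upright at x≈320, y 193-304, centred between the jaws. Descending and pinching.

```bash
python3 -m pendant '[{"offset":[0,0,2],"rot":[0,0,0],"hand":-1},{"offset":[0,0,2.5],"rot":[0,0,0],"hand":-1},{"offset":[0,0,2],"rot":[0,0,0],"hand":-1},{"offset":[0,0,1.2],"rot":[0,0,0],"hand":-1},{"offset":[0,0,0.9],"rot":[0,0,0],"hand":-1},{"offset":[0,0,0],"rot":[0,0,0],"hand":-1},{"offset":[0,0,0],"rot":[0,0,0],"hand":-1}]'; python3 -m pendant '[{"offset":[0,0,0],"rot":[0,0,0],"hand":0},{"offset":[0,0,0],"rot":[0,0,0],"hand":0.5},{"offset":[0,0,0],"rot":[0,0,0],"hand":0.7},{"offset":[0,0,0],"rot":[0,0,0],"hand":1},{"offset":[0,0,0],"rot":[0,0,0],"hand":1},{"offset":[0,0,0],"rot":[0,0,0],"hand":1},{"offset":[0,0,0],"rot":[0,0,0],"hand":1},{"offset":[0,0,0],"rot":[0,0,0],"hand":1}]'
```

```text
time: 15.2
eef_pos: [525.8, 229.7, 110.5]
orientation: [[-0.424, 0.906, 0.001], [0.906, 0.424, 0.0], [0.0, 0.001, -1.0]]
wrist_force: [-0.2, 0.1, -0.0]
gripper_width: 93.7
time: 16.2
eef_pos: [525.4, 229.5, 110.0]
orientation: [[-0.424, 0.906, -0.0], [0.906, 0.424, 0.0], [0.0, -0.0, -1.0]]
wrist_force: [-0.4, 0.4, -0.1]
gripper_width: 17.5
```

```bash
python3 -m pendant '[{"offset":[0,0,0],"rot":[0,0,0],"hand":1},{"offset":[0,0,0],"rot":[0,0,0],"hand":1},{"offset":[0,0,0],"rot":[0,0,0],"hand":1}]'
```

```text
time: 16.58
eef_pos: [524.8, 229.3, 109.9]
orientation: [[-0.424, 0.906, -0.001], [0.906, 0.424, -0.0], [0.0, -0.001, -1.0]]
wrist_force: [-2.5, 0.0, 2.0]
gripper_width: 10.7
```

```bash
python3 -m pendant '[{"offset":[0,0,-0.1],"rot":[0,0,0],"hand":1},{"offset":[0,0,-0.1],"rot":[0,0,0],"hand":1},{"offset":[0,0,-0.1],"rot":[0,0,0],"hand":1},{"offset":[0,0,0],"rot":[0,0,0],"hand":1},{"offset":[0,0,0],"rot":[0,0,0],"hand":1}]'; python3 -m pendant '[{"offset":[0,0,-0.1],"rot":[0,0,0],"hand":1},{"offset":[0,0,-0.1],"rot":[0,0,0],"hand":1},{"offset":[0,0,0],"rot":[0,0,0],"hand":1},{"offset":[0,0,0],"rot":[0,0,0],"hand":1}]'
```

```text
time: 17.2
eef_pos: [524.6, 229.2, 112.6]
orientation: [[-0.424, 0.906, -0.002], [0.906, 0.424, -0.001], [0.0, -0.002, -1.0]]
wrist_force: [-0.8, -0.5, -13.3]
gripper_width: 11.0
time: 17.7
eef_pos: [525.8, 229.7, 115.8]
orientation: [[-0.424, 0.906, 0.001], [0.906, 0.424, 0.001], [0.0, 0.001, -1.0]]
wrist_force: [-2.4, -1.4, -4.4]
gripper_width: 11.0
```

```bash
python3 -m pendant '[{"offset":[0,0,-0.2],"rot":[0,0,0],"hand":1},{"offset":[0,0,-0.2],"rot":[0,0,0],"hand":1},{"offset":[0,0,-0.3],"rot":[0,0,0],"hand":1},{"offset":[0,0,-0.3],"rot":[0,0,0],"hand":1},{"offset":[0,0,-0.3],"rot":[0,0,0],"hand":1},{"offset":[0,0,-0.3],"rot":[0,0,0],"hand":1},{"offset":[0,0,-0.3],"rot":[0,0,0],"hand":1},{"offset":[0,0,-0.3],"rot":[0,0,0],"hand":1},{"offset":[0,0,-0.2],"rot":[0,0,0],"hand":1},{"offset":[0,0,-0.1],"rot":[0,0,0],"hand":1},{"offset":[0,0,0],"rot":[0,0,0],"hand":1},{"offset":[0,0,0],"rot":[0,0,0],"hand":1}]'
python3 - <<'E'
from h import *
d=snapshot("side");s=snapshot("scene");cv2.imwrite("pics/d6.png",d)
cv2.imwrite("pics/d6c.png",cv2.resize(d[150:285,225:385],None,fx=4,fy=4,interpolation=2))
cv2.imwrite("pics/s6c.png",cv2.resize(s[185:335,290:450],None,fx=4,fy=4,interpolation=2))
E
```

```text
time: 19.2
eef_pos: [525.3, 229.5, 139.9]
orientation: [[-0.424, 0.906, -0.0], [0.906, 0.424, -0.0], [0.0, -0.0, -1.0]]
wrist_force: [-0.5, -0.3, -2.9]
gripper_width: 11.3
```

View pics/d6c.png

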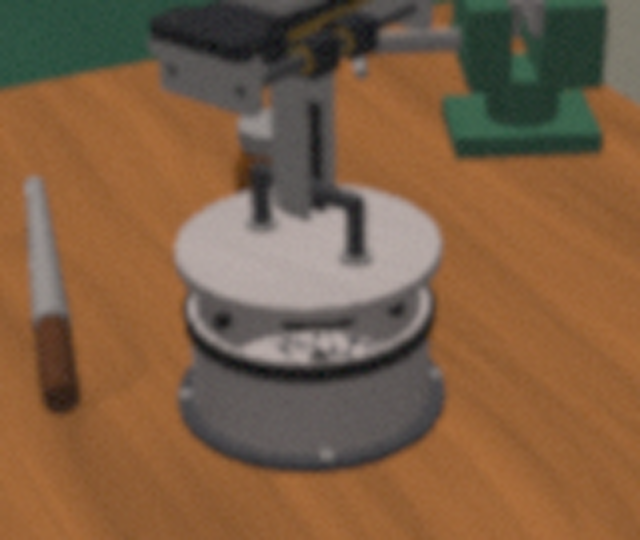

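View pics/s6c.png

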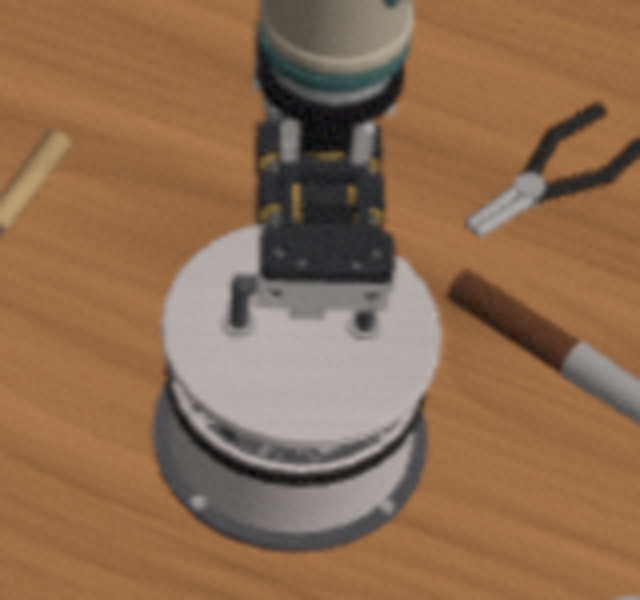

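View pics/d6.png

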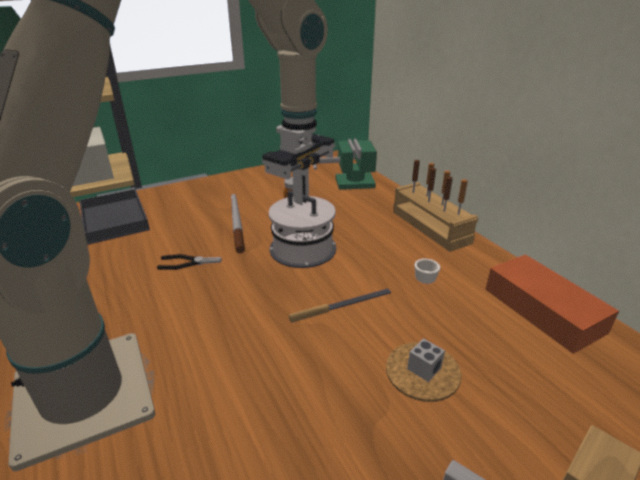

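The lid is up and looks level above the pot (side crop: lid at 175-442 x 185-308, rim visible below). The block stands on the mat at (426,359). Measuring the lid height.

```bash
python3 - <<'E'
from h import *
from scipy.optimize import least_squares
f=lambda p,o:(np.array(p)+.5)/4-.5+o
D=cam("side");S=cam("scene")
a=f([(175,250),(442,245),(305,309),(385,193),(220,293),(400,288),(200,212)],[225,150]);b=f([(162,320),(441,335),(300,443),(220,240),(190,395),(410,410)],[290,185])
def g(v):
    r=[]
    for C,u in((D,a),(S,b)):
        for p in plane(C,u,v[2])[:,:2]: r.append(np.hypot(*(p-v[:2]))-80)
    return r
q=least_squares(g,[525,229,110]);print("lid top circle",q.x,np.round(q.fun,1))
th=np.radians(25)
E
python3 -m pendant '[{"offset":[0,0,0],"rot":[0,0,0],"hand":1},{"offset":[0,0,0],"rot":[0,0,0],"hand":1},{"offset":[0,0,0],"rot":[0,0,0],"hand":1},{"offset":[0,0,0],"rot":[0,0,0],"hand":1}]'
```

```text
lid top circle [527.01796232 230.75140578 108.61650406] [ 0.6 -0.5  0.6 -0.7 -0.8 -1.7 -0.2  0.8 -1.  -0.2 -0.   0.8  0.8]
time: 19.8
eef_pos: [525.4, 229.5, 140.0]
orientation: [[-0.424, 0.906, -0.0], [0.906, 0.424, 0.0], [0.0, 0.0, -1.0]]
wrist_force: [0.5, -0.0, -4.5]
gripper_width: 11.2
```

```bash
python3 -c "
from plant import ctrl
print(ctrl.job_done())"
```

```text
the job is handed in; nothing more can be done
None
```

I put the doming block hollows-up on the cork mat and released it. I then pulled the lid up by its bow handle in 1–3 mm steps and handed the job in at about 20 s, still holding the handle. The hand-in reported no verdict.

- **Block:** the wrist and side pictures show it upright, near the middle of the mat, with its centre about 3 mm from the mat's.
- **Seal:** the pull was 13 N at the reading before the seal gave way. It then settled at about 3–4.5 N, which matches the lid's own weight.
- **Lid:** fitted from two views, its top is 109 mm above the bench, so it hangs about 29 mm clear of the rim. It is level, with fit errors under 2 mm, and 1–3 mm off centre.
- **Grip:** the gripper read 11 mm on the 12 mm bar, slightly under but steady throughout.
- **Other things:** the jar, pliers, file and crucible show no visible shift in the pictures. I did not measure them numerically.

No check failed or disagreed by more than about 2–3 mm.

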